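Fasten the keeper bar on a wet-panel carrier

TASK

Fasten the keeper bar across the open top of the wet-panel carrier so that the painted panels cannot fall out: with its toe end raised, hook its oblong eye under and round the wide-headed stud, level the bar, press the toe end down gently until the spring latch snaps over it, and let go. Work by feel: the stud is only clamped by hand, so no more than a light touch on it. Leave the tub, beaker and jar around it where they stand.

Things in the scene. Friction and masses are not known exactly. Their poses are not given: they have to be found in the camera images.
- carrier: Wet-panel carrier, fixed: an open plywood box 110 (x) x 180 (y) x 105 mm high, walls 8 mm, four panels standing in it (tops 17 mm below the rim), and a wooden hand-grip shelf outside each end wall (x = +-55 to +-126 mm, 110 mm wide), shelf tops 95 mm up, 10 mm below the rim. Origin: middle of the underside. Its x points from the stud end (robot side) to the latch end.
- stud: Slot for the stud on top of the stud-end shelf; origin at shelf-top height in the slot's middle (x -94 mm in the carrier), axes as the carrier. The upright steel stud has a round neck 14 mm across and, from 9 to 13 mm above the shelf, a round head 27 mm across. It is only hand-clamped in the slot: its true axis lies up to 5 mm either way along the carrier's x from this origin (not reported, to be felt), and a push of over 12 N would shift it.
- latch_tip (a point): Fixed point in the carrier at the tip of the sprung latch bolt at rest (bolt tip at x +78.5 mm, underside 5.5 mm above the latch-end shelf, 18 mm wide). The bolt sticks out of its 30 mm high housing (x 94 to 120 mm) towards the box, bevelled on top (36 degrees off vertical, up to 26 mm above the shelf); what is pressed down on the bevel drives it back, then it springs out above.
- latch (a joint): How far the latch bolt is pushed back, 0 (sprung out) to 0.0155 m; a light spring, 0.8 N at the start and 1.6 N fully back, so 2 to 5 N down on the toe drives it.
- bar: Loose keeper bar, 0.1 to 0.2 kg, 196 mm long; origin at its middle on the underside plane, x towards the toe, z up; it lies on the table on its eye plate and toe. Slat: wood 24 mm wide, 20 mm high (10 to 30 mm above the underside), x -69 to +71.5 mm. Under its far end a foot (x 61.5 to 71.5) reaches down to the underside plane, under its near end a steel riser (x -69 to -61).
- bar_mid (a point): Centre of the bar's slat, 20 mm above its underside plane: where to grip it, across the 24 mm width. Axes as the bar.
- bar_eye (a point): Centre of the oblong eye, a flat steel plate 3 mm thick on the underside plane, 88.75 mm from the bar's middle at the end away from the toe. Opening 22.5 mm along the bar by 40 mm across; outer cross-piece 7 mm wide. Level, it cannot pass the 27 mm head: with the toe raised (about 25 to 30 degrees) the outer cross-piece goes under the head up to the neck, then the inner one clears the head as the bar is levelled.
- bar_toe (a point): Middle of the end of the toe, a steel tongue 4 mm thick, 22 mm wide, standing 17 mm out from the foot, on the underside plane, 88.5 mm from the bar's middle. When the bar is home, the toe lies on the latch-end shelf under the bolt, the foot just outside the end wall.
- tub_a: Bystander: lidded plastic paint tub, 74 mm across, 55 mm high; origin under it.
- beaker: Bystander: white plastic beaker, 72 mm across, 85 mm high; origin under it.
- jar: Bystander: glass jar with a steel cap, 60 mm across, 80 mm high; origin under it.
Mind the look-alikes: they are no part of the job. What is meant by the bar is not green or pink, and is the larger of those in its own colour.

How it is judged:
On the way:
1. the bar's eye is round the stud under its head, with the toe end still raised (z of bar_eye in the frame of stud below 0.0095 m and horizontal distance between bar_eye and stud below 0.013 m and z of bar_toe in the frame of stud above 0.01 m), for 0.1 s.
At the end, for the whole second after the job is handed in: The eye is round the stud under its head (eye centre within 13 mm of the slot's middle, below 8 mm over the shelf), the toe's end lies at least 2 mm in under the sprung-out latch bolt (bolt within 2 mm of rest), the bar is level within 0.06 rad, at rest and let go (z of bar_eye in the frame of stud below 0.008 m and horizontal distance between bar_eye and stud below 0.013 m and z of bar_toe in the frame of latch_tip below -0.001 m and x of bar_toe in the frame of latch_tip above 0.002 m and horizontal distance between bar_toe and latch_tip below 0.02 m and value of joint latch below 0.002 m and angle between bar's own z axis and vertical below 0.06 rad and linear speed of bar below 0.01 m/s); the robot touches nothing.
It fails at once if the bar is forced against the carrier or its latch with more than 25 N (contact force between bar and carrier above 25 N).
It fails at once if the bar is pushed against the stud with more than 12 N (contact force between bar and stud above 12 N).
It fails at once if a bystander is moved more than 25 mm (distance of any of tub_a, beaker, jar from where it was at the start of the episode above 0.025 m).
It also fails if it takes over 58 s, if anything falls off the work surface, if the arm or the gripper's body presses on something with over 40 N, if the wrist force passes 120 N, or if a joint passes its speed limit or range.

ROBOT

A 6-joint arm with a two-finger parallel gripper is mounted at the origin on the work surface. World frame = base frame: x ahead of the robot, y to its left, z up, the work surface at z = 0. Lengths are in m, angles in rad, forces in N, time in s.
With the tool pointing down it reaches from about 0.425 to 0.95 m from the base axis. Payload 3.5 kg.
Tool frame: the origin (TCP) lies on the centre line of the jaws, within the pads' length; the fingertips stand 25 mm ahead of it and the grasp point (between the pads) lies 6 mm ahead of it (ctrl.finger_overhang is the distance from the TCP to the fingertips, in m); z points along the fingers, y is the line along which they close (so a half turn about z gives the same grasp; the last joint's range is limited). The gripper opens to 85 mm and grips with 20 to 120 N. Pads are 22 mm wide; open, the fingers measure 114 mm over their backs; the gripper's body (76 mm by 85 mm) begins 54 mm behind the grasp point. The pads swing forward as they close: fully open they stand 13 mm farther back than shut.
Start: joints at [0.984, 0.286, 1.577, -0, 1.279, -0.15], TCP at [0.286, 0.612, 0.256] pointing down, gripper open.
Joint ranges: [-2.77, 2.77], [-0.9, 2.22], [0.21, 2.48], [-1.53, 4.67], [0.24, 2.81], [-2.84, 2.84]. Speed limits (rad/s): [2.79, 2.79, 3.14, 3.14, 3.14, 3.14].

INTERFACE

Orientations are given as a unit quaternion [x, y, z, w].
In Python, from plant import get_state, imaging, job, ctrl gives the robot as it stands.
- The arm moves only by the tool jog_arm, never from a script. Its argument "increments" is a list of rows, each an object of numbers: "dx", "dy", "dz": the shift along the world's x, y, z each as a share of 12 cm, from -1 to 1; "ax", "ay", "az": the turn, a rotation vector about the world's x, y, z each as a share of pi/2 rad, from -1 to 1; "gripper": the gripper command: -1 is shut, 1 is fully open, values between are in proportion. A call has 1 to 10 rows; each row is the pose to reach, as a shift and turn from the pose commanded when the call began; what a row does not reach only later rows make up. A row lasts 1/10 s, in which the tool goes at most 50 mm and 8.59 degrees, less where a joint would pass 70% of its speed; a pose out of reach is approached as far as the arm can. A call with a number of a shift or a turn outside -1 to 1 is refused whole. A call with a gripper value outside its range is refused whole. The fingers move at their own pace and stop on an object; "force" is the grip in N (left out, the last holds). Time passes only in rows, so rows that repeat a pose let the fingers close. It gives the time, the measured TCP pose, the force, the opening and the grip force at its end, in the units of the state.
- get_state(): the state, without advancing time (a new reading comes with each control period).
- imaging.read_camera(name): name is "scene" or "top"; returns a dict with "frame" (420x560x3 uint8, blue, green, red), "depth" (420x560 float32, m along the optical axis (not along the pixel's ray), 0 where there is no reading), "camera_matrix" (3x3 intrinsics, pixels), "extrinsics" (4x4, takes a point from camera to world coordinates). Camera axes: x right, y up, looking along -z (the intrinsics and any distortion apply to the point x, -y, -z); pixel columns grow to the right and rows downward; lengths in m; the calibration is good to about 2 mm. A picture is of the moment at which its call begins.
- job.sign_off(): hands the job in; it is judged then, once.
The state is a dict: "time": time; "qpos": joint angles; "dq": joint speeds; "joint_efforts": joint torques, N m; "eef_pos": TCP position; "tcp_rot": TCP orientation; "contact_force": force on the tool from outside, world axes, zero at the start; "wrist_torque": the same for the moment, N m; "opening": opening from 0.0 (shut) to 1.0 (fully open); "finger_force": force on a finger pad.
Only numpy, scipy, OpenCV 4.12 (cv2) and the standard library are available. Lean on these libraries where they do the work, as an engineer would, in place of code of your own. Each camera call takes 0.05 s, during which the arm holds its last target. There are 200 camera calls.

## Working session

There is one attempt and no reset: what is moved stays moved. The work goes in short steps, Python scripts to look and compute and a tool call to move; the robot and the scene stay as the last step left them, time stands still between calls to the robot, and variables do not carry over. Pictures are saved under pics/ and viewed, at most 10 in all, crops included, and the job is handed in when it is done.

Besides the shell and the picture viewer there is one more tool, called after ">>>" by a JSON object that holds its "fn" and its "kwargs", one argument or row to a line. jog_arm: Moves the arm, as the interface text tells. Shift numbers are shares of 12 cm and turn numbers shares of pi/2 rad, none past 1 either way. Its arguments: {"type":"object","properties":{"increments":{"type":"array"},"force":{"type":"number"}},"required":["increments"]}

```bash
mkdir -p pics; ls
python3 - <<'E'
from plant import get_state, imaging
import cv2,numpy as np
s=get_state();print(s)
for n in("scene","top"):
    c=imaging.read_camera(n);cv2.imwrite(f"pics/{n}0.png",c["frame"]);np.savez(f"{n}0.npz",**c);print(c["camera_matrix"],c["extrinsics"])
E
```

```text
pics
{'time': 0.0, 'qpos': array([ 9.83991094e-01,  2.87173082e-01,  1.57816500e+00,  2.33722015e-05,
        1.27858947e+00, -1.49992469e-01]), 'dq': array([-0.00026158,  0.00045708, -0.00072515,  0.00142233, -0.00019609,
        0.00054195]), 'joint_efforts': array([-1.71720940e-04, -4.05977619e+01, -2.92630237e+01, -6.41559927e-05,
        5.81781613e-03,  1.03426319e-05]), 'eef_pos': array([0.28519437, 0.61113992, 0.25494866]), 'tcp_rot': array([ 2.16677290e-01,  9.76242587e-01, -1.08509051e-03, -4.30860465e-04]), 'contact_force': array([0.40335111, 0.19073391, 0.25956685]), 'wrist_torque': array([ 0.01428523, -0.04721574, -0.02561494]), 'finger_force': 0.0, 'opening': 1.0005662485907545}
[[422.53824463   0.         281.21342148]
 [  0.         422.53824463 211.32463096]
 [  0.           0.           1.        ]] [[-0.67229778 -0.61407934  0.41342746  1.01471443]
 [ 0.74026783 -0.56098459  0.37053992  0.404009  ]
 [ 0.00438552  0.55516021  0.83173187  1.01686913]
 [ 0.          0.          0.          1.        ]]
[[446.28387025   0.         271.92402935]
 [  0.         446.28387025 210.33551013]
 [  0.           0.           1.        ]] [[ 0.00690586  0.99681144 -0.07949378  0.43280461]
 [-0.99983358  0.00554068 -0.01738126 -0.00621907]
 [-0.01688538  0.07960059  0.99668382  1.36977082]
 [ 0.          0.          0.          1.        ]]
```

View pics/top0.png

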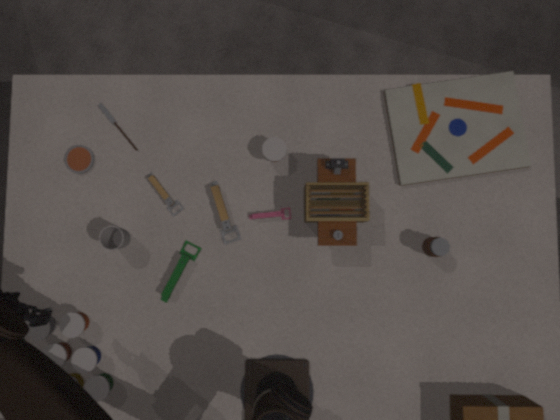

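View pics/scene0.png

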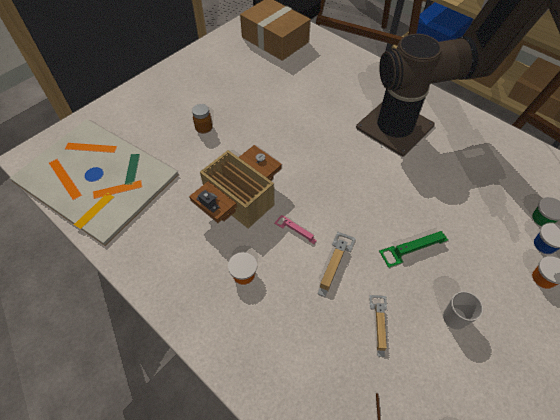

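The top view shows the bar at about (222,212), with its eye end at (230,235) and toe end at (213,183). The carrier is at (337,202), with the stud at (337,235) and the latch at (337,165). A cup or tub stands at (273,149), the jar at (435,246) and the pink look-alike at (270,214).

```bash
cat > h.py <<'E'
import numpy as np,cv2
def load(n): return dict(np.load(n))
def ray(c,uv):
    uv=np.atleast_2d(uv).astype(float);K=c["camera_matrix"];E=c["extrinsics"]
    d=np.c_[(uv[:,0]-K[0,2])/K[0,0],-(uv[:,1]-K[1,2])/K[1,1],-np.ones(len(uv))]
    return E[:3,3],d@E[:3,:3].T
def plane(c,uv,z):
    o,d=ray(c,uv);return o+d*((z-o[2])/d[:,2])[:,None]
def cloud(c):
    v,u=np.mgrid[:420,:560];o,d=ray(c,np.c_[u.ravel(),v.ravel()])
    return (o+d*c["depth"].reshape(-1,1)).reshape(420,560,3)
def rect(c,m,z):
    cs=max(cv2.findContours(m.astype(np.uint8),0,2)[0],key=cv2.contourArea)
    P=plane(c,cs[:,0],z);return cv2.minAreaRect((P[:,:2]*1000).astype(np.float32))
E
python3 - <<'E'
from h import *
for n in("top0.npz","scene0.npz"):
    c=load(n);P=cloud(c);f=c["frame"];hsv=cv2.cvtColor(f,cv2.COLOR_BGR2HSV)
    X,Y,Z=P[...,0],P[...,1],P[...,2]
    roi=(X>.3)&(X<.8)&(Y<.35)&(Y>-.35)
    print(n,"table z",np.median(Z[roi]),"noise",np.std(Z[roi&(abs(Z)<.01)]))
    near=(X>.3)&(X<.65)&(Y<.02)&(Y>-.35)
    wood=(hsv[...,0]>8)&(hsv[...,0]<28)&(hsv[...,1]>85)
    for nm,m,z in(("rimbox",(Z>.085)&(X>.3)&(X<.65)&(Y<-.0)&(Y>-.3),.1),("bar wood",wood&(Z<.05)&(Y>.06)&(Y<.2)&(X>.35)&(X<.6),.03),
      ("latch",(Z>.112)&(X>.3)&(X<.75)&(Y<-.05)&(Y>-.3),.125)):
        print(nm,m.sum(),m.sum() and rect(c,m,z))
    if n[0]=="t":
        for a,b in(((310,150),(370,250)),((195,170),(250,250))): pass
        print(np.round(Z[150:255:5,337],3), [tuple(np.round(P[v,u],3)) for u,v in((337,200),(337,235),(337,165),(222,212),(273,149),(112,237),(435,246))])
c=load("top0.npz");f=c["frame"]
a=cv2.resize(f[150:250,200:375],None,fx=4.5,fy=4.5,interpolation=2);cv2.imwrite("pics/crop0.png",np.clip(a*1.8,0,255))
E
```

```text
top0.npz table z 0.0006348042630144324 noise 0.0029953102124527214
rimbox 3476 ((543.7869873046875, -168.3305206298828), (214.82748413085938, 179.8990478515625), 0.05804895609617233)
bar wood 224 ((557.6422729492188, 175.21243286132812), (96.22149658203125, 23.041196823120117), 17.90371322631836)
latch 161 ((661.1946411132812, -166.8137969970703), (39.35028076171875, 34.27501678466797), 89.80339813232422)
[ 0.    -0.005  0.124  0.127  0.12   0.093  0.096  0.098  0.088  0.009
  0.004  0.009  0.025  0.047  0.104  0.09   0.1    0.106  0.091  0.093
 -0.001] [(np.float64(0.575), np.float64(-0.182), np.float64(0.004)), (np.float64(0.465), np.float64(-0.168), np.float64(0.106)), (np.float64(0.661), np.float64(-0.167), np.float64(0.127)), (np.float64(0.534), np.float64(0.168), np.float64(0.025)), (np.float64(0.721), np.float64(0.015), np.float64(0.06)), (np.float64(0.457), np.float64(0.509), np.float64(0.003)), (np.float64(0.436), np.float64(-0.451), np.float64(0.08))]
scene0.npz table z 0.0004276695177318768 noise 0.002018780486402893
rimbox 2484 ((545.392822265625, -166.90704345703125), (213.39369201660156, 191.24122619628906), 0.18369095027446747)
bar wood 299 ((556.7479858398438, 175.04122924804688), (97.62162780761719, 23.4794864654541), 18.223495483398438)
latch 178 ((668.4700927734375, -164.47586059570312), (48.072288513183594, 33.88844680786133), 89.67032623291016)[ WARN:0@0.205] global loadsave.cpp:1063 imwrite_ Unsupported depth image for selected encoder is fallbacked to CV_8U.
```

View pics/crop0.png

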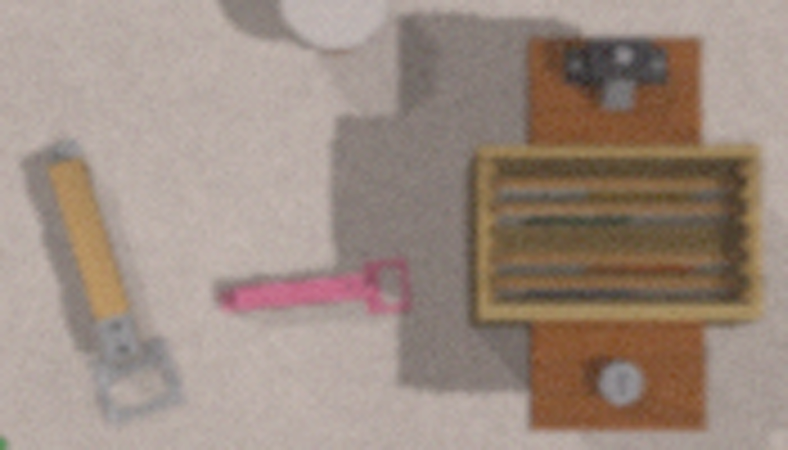

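The crop shows the bar's toe tip at top-view pixel (214,182) and its eye centre at (231,235). The stud head is at (338,235), and the latch bolt tip at (337,173), pointing towards the box.

Run:
```python
from h import *
R={}
for n in("top0.npz","scene0.npz"):
    c=load(n);P=cloud(c);f=c["frame"];hsv=cv2.cvtColor(f,cv2.COLOR_BGR2HSV)
    X,Y,Z=P[...,0],P[...,1],P[...,2]
    wood=(hsv[...,0]>8)&(hsv[...,0]<28)&(hsv[...,1]>85)
    m=wood&(Z<.05)&(Y>.1)&(Y<.25)&(X>.35)&(X<.7)
    print(n,"bar wood",rect(c,m,.03))
    brown=(hsv[...,0]<14)&(hsv[...,1]>120)&(Z>.075)&(Y<-.05)&(Y>-.3)&(X>.35)&(X<.75)
    for nm,mm in(("near",brown&(X<.5)),("far",brown&(X>.58))):
        mm=cv2.morphologyEx(mm.astype(np.uint8),3,np.ones((9,9)))
        print(nm,mm.sum(),rect(c,mm,.095))
    rim=(Z>.07)&(Y<-.02)&(Y>-.32)&(X>.46)&(X<.63)&wood
    print("all",rect(c,cv2.morphologyEx(((Z>.075)&(Y<-.02)&(Y>-.32)&(X>.35)&(X<.75)).astype(np.uint8),3,np.ones((5,5))),.1))
    grey=(hsv[...,1]<60)&(Z>.09)&(X<.485)&(X>.43)&(abs(Y+.167)<.03)
    print("stud",grey.sum(),rect(c,grey,.108))
c=load("top0.npz");px=lambda x,y:(200+x/4.5,150+y/4.5)
for nm,p,z in(("toe",px(65,146),.004),("eye",px(139,384),.003),("rimTL",px(476,147),.105),("rimTR",px(757,147),.105),("rimBL",px(476,322),.105),("rimBR",px(762,320),.105),("stud",px(621,384),.108),("bolt",px(619,108),.1),("shN L",px(531,430),.095),("shN R",px(706,430),.095),("shF L",px(531,38),.095),("shF R",px(700,38),.095)):
    print(nm,np.round(plane(c,[p],z)[0],4))
```

```text
top0.npz bar wood ((562.763916015625, 176.86703491210938), (106.986083984375, 23.041196823120117), 17.903711318969727)
near 826 ((469.37640380859375, -168.48060607910156), (59.77241516113281, 105.54963684082031), 0.3460427224636078)
far 590 ((639.0565795898438, -167.83074951171875), (90.08143615722656, 103.90147399902344), 0.20544257760047913)
all ((561.2555541992188, -168.31280517578125), (249.7977752685547, 179.8990478515625), 0.05804895609617233)
stud 75 ((466.18133544921875, -169.46713256835938), (23.737058639526367, 24.00439453125), 45.06087875366211)
scene0.npz bar wood ((567.8794555664062, 178.65478515625), (121.05095672607422, 23.74248695373535), 18.410633087158203)
near 658 ((467.81951904296875, -163.82662963867188), (118.60523223876953, 62.37356948852539), 89.96102142333984)
far 851 ((646.6367797851562, -169.05868530273438), (131.90528869628906, 91.52944946289062), 89.35843658447266)
all ((567.0925903320312, -164.21719360351562), (256.693359375, 196.67587280273438), 0.04489504545927048)
stud 63 ((467.82275390625, -168.19911193847656), (33.263004302978516, 22.68718910217285), 44.142189025878906)
toe [0.6273 0.196  0.004 ]
eye [0.4643 0.1428 0.003 ]
rimTL [ 0.6134 -0.0802  0.105 ]
rimTR [ 0.6142 -0.2578  0.105 ]
rimBL [ 0.5023 -0.0803  0.105 ]
rimBR [ 0.5046 -0.2598  0.105 ]
stud [ 0.4638 -0.1709  0.108 ]
bolt [ 0.6396 -0.1715  0.1   ]
shN L [ 0.4348 -0.1157  0.095 ]
shN R [ 0.4355 -0.2259  0.095 ]
shF L [ 0.6855 -0.116   0.095 ]
shF R [ 0.6859 -0.2241  0.095 ]
```

>>> {"fn": "jog_arm", "kwargs": {
  "increments": [
    {"dx": 0.6,"dy": -1,"az": 0.24},
    {"dx": 0.6,"dy": -1,"az": 0.24},
    {"dx": 0.6,"dy": -1,"az": 0.24}
  ]
}}

```text
$.increments[0]: bad value
```

>>> {"fn": "jog_arm", "kwargs": {
  "increments": [
    {"dx": 0.6,"dy": -1,"az": 0.238},
    {"dx": 0.6,"dy": -1,"az": 0.238},
    {"dx": 0.6,"dy": -1,"az": 0.238}
  ]
}}

```text
$.increments[0]: bad value
```

>>> {"fn": "jog_arm", "kwargs": {
  "increments": [
    {"dx": 0.6,"dy": -1,"dz": -0.3},
    {"dx": 0.6,"dy": -1,"dz": -0.3},
    {"dx": 0.6,"dy": -1,"dz": -0.3}
  ]
}}

```text
$.increments[0]: bad value
```

>>> {"fn": "jog_arm", "kwargs": {
  "increments": [
    {"dx": 0.375,"dy": -0.667,"dz": -0.6},
    {"dx": 0.375,"dy": -0.667,"dz": -0.6},
    {"dx": 0.375,"dy": -0.667,"dz": -0.6},
    {"dx": 0.375,"dy": -0.667,"dz": -0.6}
  ]
}}

```text
$.increments[0]: bad value
```

Run:
```python
from plant import get_state, imaging
from h import *
from scipy.spatial.transform import Rotation as R
s=get_state();print(s["time"],s["eef_pos"],R.from_quat(s["tcp_rot"]).as_matrix().round(3),s["contact_force"])
ims=[]
for n in("scene","top"):
    c=imaging.read_camera(n);np.savez(f"{n}1.npz",**c)
    f=c["frame"];ims.append(f)
a=cv2.resize(ims[0][200:320,270:400],None,fx=4,fy=4);b=cv2.resize(ims[1][150:270,180:280],None,fx=4,fy=4)
cv2.imwrite("pics/a1.png",np.hstack([a,b])[:,:800])
```

```text
0.1 [0.28523702 0.61118841 0.25507739] [[-0.906  0.423 -0.001]
 [ 0.423  0.906 -0.002]
 [ 0.    -0.002 -1.   ]] [ 1.20180488  0.49510608 -0.36267569]
```

View pics/a1.png

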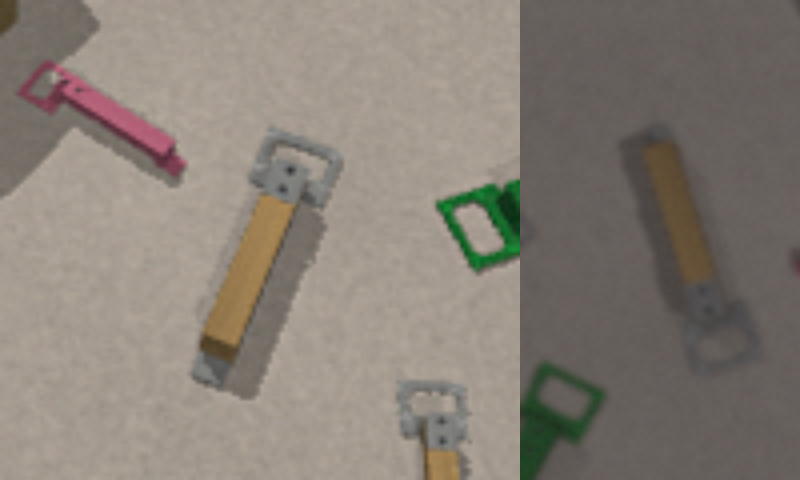

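The arm hasn't moved: every row was refused, probably because each needs all seven fields. In the scene crop the eye centre is at (345.5,240.5) and the toe tip at (322,295.5).

>>> {"fn": "jog_arm", "kwargs": {
  "increments": [
    {"dx": 0.6,"dy": -1,"dz": 0,"ax": 0,"ay": 0,"az": 0.24,"gripper": 1},
    {"dx": 0.6,"dy": -1,"dz": 0,"ax": 0,"ay": 0,"az": 0.24,"gripper": 1},
    {"dx": 0.6,"dy": -1,"dz": 0,"ax": 0,"ay": 0,"az": 0.24,"gripper": 1}
  ]
}}

```text
time: 0.5
eef_pos: [0.358, 0.4899, 0.2559]
tcp_rot: [0.027, 1.0, -0.0, -0.0]
contact_force: [0.9, -1.2, 0.5]
opening: 1.001
finger_force: 0.0
```

Run:
```python
from h import *
c=load("scene1.npz")
e=plane(c,[(345.5,240.5)],.002)[0];t=plane(c,[(321.7,295.5)],.003)[0];print(e,t,np.linalg.norm(t-e),np.degrees(np.arctan2(*(t-e)[1::-1])),(e+t)/2)
```

```text
[0.4622049  0.14815711 0.002     ] [0.63204074 0.20180343 0.003     ] 0.17810991406065657 17.529848242654477 [0.54712282 0.17498027 0.0025    ]
```

>>> {"fn": "jog_arm", "kwargs": {
  "increments": [
    {"dx": 0.6,"dy": -1,"dz": 0,"ax": 0,"ay": 0,"az": 0.236,"gripper": 0.4},
    {"dx": 0.6,"dy": -1,"dz": 0,"ax": 0,"ay": 0,"az": 0.236,"gripper": 0.4},
    {"dx": 0.6,"dy": -1,"dz": 0,"ax": 0,"ay": 0,"az": 0.236,"gripper": 0.4}
  ]
}}

```text
time: 0.8
eef_pos: [0.4301, 0.3699, 0.2562]
tcp_rot: [-0.157, 0.988, -0.0, 0.0]
contact_force: [1.1, -0.1, -0.3]
opening: 0.698
finger_force: 0.0
```

>>> {"fn": "jog_arm", "kwargs": {
  "increments": [
    {"dx": 0.6,"dy": -1,"dz": -0.5,"ax": 0,"ay": 0,"az": 0,"gripper": 0.4},
    {"dx": 0.6,"dy": -1,"dz": -0.5,"ax": 0,"ay": 0,"az": 0,"gripper": 0.4},
    {"dx": 0.6,"dy": -1,"dz": -0.5,"ax": 0,"ay": 0,"az": 0,"gripper": 0.4}
  ]
}}

```text
time: 1.1
eef_pos: [0.5011, 0.2517, 0.1968]
tcp_rot: [-0.155, 0.988, 0.0, 0.0]
contact_force: [0.5, 1.0, 0.7]
opening: 0.697
finger_force: 0.0
```

>>> {"fn": "jog_arm", "kwargs": {
  "increments": [
    {"dx": 0.37,"dy": -0.655,"dz": -0.5,"ax": 0,"ay": 0,"az": 0,"gripper": 0.4},
    {"dx": 0.37,"dy": -0.655,"dz": -0.5,"ax": 0,"ay": 0,"az": 0,"gripper": 0.4},
    {"dx": 0.37,"dy": -0.655,"dz": -0.7,"ax": 0,"ay": 0,"az": 0,"gripper": 0.4},
    {"dx": 0.37,"dy": -0.655,"dz": -0.7,"ax": 0,"ay": 0,"az": 0,"gripper": 0.4},
    {"dx": 0.37,"dy": -0.655,"dz": -0.7,"ax": 0,"ay": 0,"az": 0,"gripper": 0.4}
  ]
}}

```text
time: 1.6
eef_pos: [0.5444, 0.1749, 0.113]
tcp_rot: [-0.155, 0.988, 0.0, -0.001]
contact_force: [0.3, -0.2, 0.4]
opening: 0.695
finger_force: 0.0
```

>>> {"fn": "jog_arm", "kwargs": {
  "increments": [
    {"dx": 0.02,"dy": 0,"dz": -0.35,"ax": 0,"ay": 0,"az": 0,"gripper": 0.4},
    {"dx": 0.02,"dy": 0,"dz": -0.6,"ax": 0,"ay": 0,"az": 0,"gripper": 0.4},
    {"dx": 0.02,"dy": 0,"dz": -0.7,"ax": 0,"ay": 0,"az": 0,"gripper": 0.4},
    {"dx": 0.02,"dy": 0,"dz": -0.7,"ax": 0,"ay": 0,"az": 0,"gripper": 0.4}
  ]
}}

```text
time: 2.0
eef_pos: [0.5464, 0.1757, 0.0289]
tcp_rot: [-0.156, 0.988, 0.0, -0.001]
contact_force: [0.2, -1.3, 0.4]
opening: 0.701
finger_force: 0.0
```

>>> {"fn": "jog_arm", "kwargs": {
  "increments": [
    {"dx": 0,"dy": 0,"dz": 0,"ax": 0,"ay": 0,"az": 0,"gripper": -0.2},
    {"dx": 0,"dy": 0,"dz": 0,"ax": 0,"ay": 0,"az": 0,"gripper": -0.4},
    {"dx": 0,"dy": 0,"dz": 0,"ax": 0,"ay": 0,"az": 0,"gripper": -0.6},
    {"dx": 0,"dy": 0,"dz": 0,"ax": 0,"ay": 0,"az": 0,"gripper": -1},
    {"dx": 0,"dy": 0,"dz": 0,"ax": 0,"ay": 0,"az": 0,"gripper": -1},
    {"dx": 0,"dy": 0,"dz": 0,"ax": 0,"ay": 0,"az": 0,"gripper": -1},
    {"dx": 0,"dy": 0,"dz": 0,"ax": 0,"ay": 0,"az": 0,"gripper": -1}
  ],
  "force": 50
}}

```text
time: 2.7
eef_pos: [0.5492, 0.1752, 0.0318]
tcp_rot: [-0.155, 0.988, 0.0, 0.002]
contact_force: [-1.1, -0.7, 5.7]
opening: 0.267
finger_force: 50.7
```

>>> {"fn": "jog_arm", "kwargs": {
  "increments": [
    {"dx": 0,"dy": 0,"dz": 0.2,"ax": 0,"ay": 0,"az": 0,"gripper": -1},
    {"dx": 0,"dy": 0,"dz": 0.5,"ax": 0,"ay": 0,"az": 0,"gripper": -1},
    {"dx": 0,"dy": 0,"dz": 0.8,"ax": 0,"ay": 0,"az": 0,"gripper": -1},
    {"dx": 0,"dy": 0,"dz": 1,"ax": 0,"ay": 0,"az": 0,"gripper": -1},
    {"dx": 0,"dy": 0,"dz": 1,"ax": 0,"ay": 0,"az": 0,"gripper": -1},
    {"dx": 0,"dy": 0,"dz": 1,"ax": 0,"ay": 0,"az": 0,"gripper": -1}
  ]
}}

```text
time: 3.3
eef_pos: [0.5469, 0.1747, 0.1488]
tcp_rot: [-0.155, 0.988, 0.0, -0.0]
contact_force: [-0.8, -0.3, -3.0]
opening: 0.275
finger_force: 49.6
```

>>> {"fn": "jog_arm", "kwargs": {
  "increments": [
    {"dx": 0,"dy": -0.4,"dz": 0.6,"ax": 0,"ay": 0,"az": -0.09,"gripper": -1},
    {"dx": 0,"dy": -0.8,"dz": 0.6,"ax": 0,"ay": 0,"az": -0.199,"gripper": -1},
    {"dx": 0,"dy": -1,"dz": 0.6,"ax": 0,"ay": 0,"az": -0.199,"gripper": -1},
    {"dx": 0,"dy": -1,"dz": 0.6,"ax": 0,"ay": 0,"az": -0.199,"gripper": -1},
    {"dx": 0,"dy": -1,"dz": 0.6,"ax": 0,"ay": 0,"az": -0.199,"gripper": -1}
  ]
}}

```text
time: 3.8
eef_pos: [0.5462, 0.0539, 0.2188]
tcp_rot: [0.002, 1.0, 0.0, -0.002]
contact_force: [-0.4, 0.0, -2.6]
opening: 0.267
finger_force: 49.9
```

```bash
cat > look.py <<'E'
import sys
from plant import get_state, imaging
from h import *
from scipy.spatial.transform import Rotation as R
k=sys.argv[1];s=get_state();print(s["time"],s["eef_pos"].round(4),s["contact_force"].round(2),s["wrist_torque"].round(3),s["opening"],s["finger_force"])
print(R.from_quat(s["tcp_rot"]).as_matrix().round(3))
ims=[]
C=[imaging.read_camera(n) for n in("scene","top")]
for n,c in zip(("scene","top"),C):
    np.savez(f"{n}{k}.npz",**c)
    p=s["eef_pos"];E=c["extrinsics"];q=E[:3,:3].T@(p-E[:3,3]);K=c["camera_matrix"];u,v=int(K[0,0]*q[0]/-q[2]+K[0,2]),int(-K[1,1]*q[1]/-q[2]+K[1,2])
    u=min(max(u,50),510);v=min(max(v,60),360);print(n,"crop origin",u-50,v-60)
    g=c["frame"][v-60:v+60,u-50:u+50];g=np.clip(g.astype(float)*(1.8 if n=="top" else 1.1),0,255).astype(np.uint8)
    ims.append(cv2.resize(g,None,fx=4,fy=4,interpolation=2))
cv2.imwrite(f"pics/l{k}.png",np.hstack(ims))
E
python3 look.py 2
```

```text
3.8 [0.5462 0.0539 0.2188] [-0.36  0.02 -2.58] [ 0.062 -0.032  0.007] 0.26723196690117723 49.87430691719055
[[-1.     0.004 -0.004]
 [ 0.004  1.     0.001]
 [ 0.004  0.001 -1.   ]]
scene crop origin 253 133
top crop origin 206 141
```

View pics/l2.png

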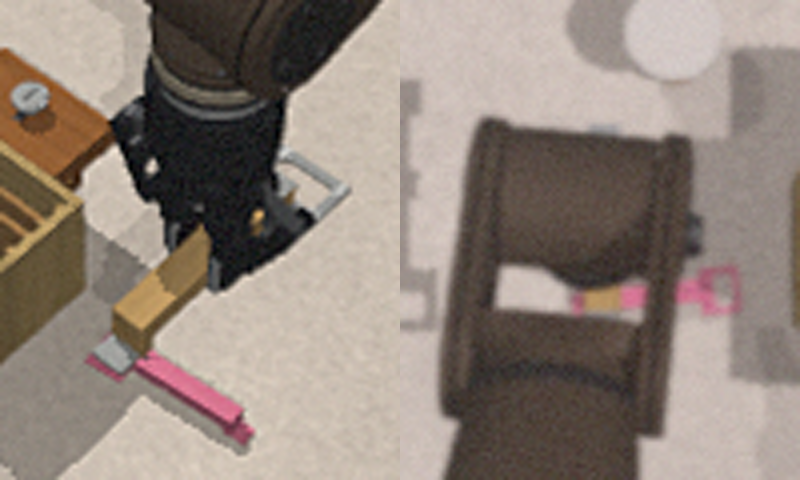

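The bar is held level, with its eye centre at scene pixel (331,178) and its toe tip at (279,223).

Run:
```python
from h import *
c=load("scene2.npz")
for z in(.185,.1885,.192):
    e=plane(c,[(253+312/4,133+180/4)],z)[0];t=plane(c,[(253+103/4,133+358/4)],z+.002)[0]
    print(z,e.round(4),t.round(4),np.linalg.norm(t-e),"mid",((e+t)/2-[.5462,.0539,0]).round(4))
```

```text
0.185 [0.4431 0.058  0.185 ] [0.6291 0.051  0.187 ] 0.18618094268946403 mid [-0.0101  0.0006  0.186 ]
0.1885 [0.4455 0.0594 0.1885] [0.6308 0.0525 0.1905] 0.18540147055377248 mid [-0.0081  0.0021  0.1895]
0.192 [0.4479 0.0609 0.192 ] [0.6324 0.054  0.194 ] 0.18462199887483283 mid [-0.006   0.0035  0.193 ]
```

>>> {"fn": "jog_arm", "kwargs": {
  "increments": [
    {"dx": -0.1,"dy": -0.4,"dz": 0.1,"ax": 0,"ay": -0.08,"az": 0,"gripper": -1},
    {"dx": -0.1,"dy": -0.8,"dz": 0.1,"ax": 0,"ay": -0.16,"az": 0,"gripper": -1},
    {"dx": -0.1,"dy": -1,"dz": 0.1,"ax": 0,"ay": -0.24,"az": 0,"gripper": -1},
    {"dx": -0.1,"dy": -1,"dz": 0.1,"ax": 0,"ay": -0.311,"az": 0,"gripper": -1},
    {"dx": -0.1,"dy": -1,"dz": 0.1,"ax": 0,"ay": -0.311,"az": 0,"gripper": -1}
  ]
}}

```text
time: 4.4
eef_pos: [0.5323, -0.0639, 0.2294]
tcp_rot: [0.001, 0.971, 0.002, 0.239]
contact_force: [-0.4, 0.7, -2.7]
opening: 0.272
finger_force: 50.1
```

>>> {"fn": "jog_arm", "kwargs": {
  "increments": [
    {"dx": -0.13,"dy": -0.4,"dz": 0,"ax": 0,"ay": 0,"az": 0,"gripper": -1},
    {"dx": -0.13,"dy": -0.8,"dz": 0,"ax": 0,"ay": 0,"az": 0,"gripper": -1},
    {"dx": -0.13,"dy": -0.875,"dz": 0,"ax": 0,"ay": 0,"az": 0,"gripper": -1},
    {"dx": -0.13,"dy": -0.875,"dz": 0,"ax": 0,"ay": 0,"az": 0,"gripper": -1},
    {"dx": -0.13,"dy": -0.875,"dz": 0,"ax": 0,"ay": 0,"az": 0,"gripper": -1}
  ]
}}

```text
time: 4.9
eef_pos: [0.5198, -0.1687, 0.2324]
tcp_rot: [0.0, 0.971, 0.001, 0.241]
contact_force: [0.2, 1.0, -2.4]
opening: 0.27
finger_force: 50.3
```

```bash
sed -i 's/u=min(max(u,50)/v+=15;u=min(max(u,50)/' look.py; python3 look.py 3
```

```text
4.9 [ 0.5198 -0.1687  0.2324] [ 0.23  0.98 -2.37] [0.036 0.373 0.035] 0.27008114014986984 50.30672371387482
[[-0.884 -0.     0.467]
 [ 0.001  1.     0.003]
 [-0.467  0.003 -0.884]]
scene crop origin 193 91
top crop origin 293 167
```

View pics/l3.png

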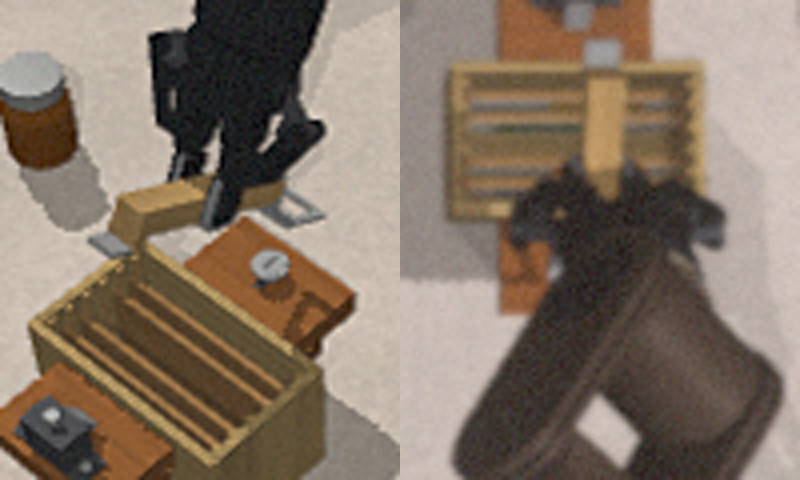

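The tilted bar is over the carrier. The eye centre is at scene pixel (267,143) and the toe tip at top pixel (343,179).

Run:
```python
from h import *
c=load("scene3.npz");t=load("top3.npz")
print("toe",plane(t,[(343.2,178)],.246)[0],"exp x",.5198+.0865*.883+.0143)
z=.2324-.0907*.469-.0305*.883
print("eye",plane(c,[(267.2,142.7)],z)[0],"exp",.5198-.0907*.883+.0143,z)
print("stud scene",plane(c,[(193+270/4,91+266/4)],.108)[0],"bolt top",plane(t,[(337.2,172)],.105)[0])
```

```text
toe [ 0.60564398 -0.16670791  0.246     ] exp x 0.6104795000000001
eye [ 0.44958027 -0.15575645  0.1629302 ] exp 0.4540119 0.1629302
stud scene [ 0.46705591 -0.16704498  0.108     ] bolt top [ 0.64454723 -0.16985284  0.105     ]
```

Run:
```python
from h import *
c=load("scene3.npz");P=cloud(c)
tc=np.array([.5198,-.1687,.2324]);a=np.radians(27.85)
ex=np.array([np.cos(a),0,np.sin(a)]);ez=np.array([-np.sin(a),0,np.cos(a)])
D=P-tc;bx=D@ex;by=D[...,1];bz=D@ez
m=(bx<-.07)&(bx>-.13)&(abs(by)<.05)&(bz<-.01)&(bz>-.06)
v,u=np.where(m);print(m.sum(),u.min(),u.max(),v.min(),v.max())
for nm,q in(("bx",bx),("by",by),("bz",bz)): print(nm,np.percentile(q[m],[1,5,25,50,75,95,99]).round(4))
m2=(bx>.082-.012)&(bx<.1)&(abs(by)<.03)&(bz<-.01)&(bz>-.05)
for nm,q in(("toe bx",bx),("by",by),("bz",bz)): print(nm,m2.sum(),np.percentile(q[m2],[1,5,25,50,75,95,99]).round(4))
m3=(bx>.03)&(bx<.06)&(abs(by)<.03)&(bz>-.02)&(bz<.02)
print("slat by,bz",np.percentile(by[m3],[2,50,98]).round(4),np.percentile(bz[m3],[2,50,90,98]).round(4))
g=cv2.resize(c["frame"][125:165,245:290],None,fx=14,fy=14,interpolation=2);cv2.imwrite("pics/eye3.png",g)
```

```text
56 261 274 138 147
bx [-0.1118 -0.1104 -0.1063 -0.0973 -0.0793 -0.0719 -0.0703]
by [-0.0073 -0.0044  0.0093  0.0173  0.0253  0.0282  0.0294]
bz [-0.0319 -0.0304 -0.0293 -0.0285 -0.0275 -0.0263 -0.0187]
toe bx 50 [0.07   0.0704 0.0729 0.0787 0.0829 0.085  0.0858]
by 50 [-0.0098 -0.0086 -0.0032  0.0018  0.0094  0.0125  0.0137]
bz 50 [-0.0317 -0.0315 -0.0295 -0.0284 -0.0272 -0.0189 -0.0121]
slat by,bz [-0.0087  0.0113  0.0147] [-0.019  -0.0028 -0.0012 -0.0006]
```

View pics/eye3.png

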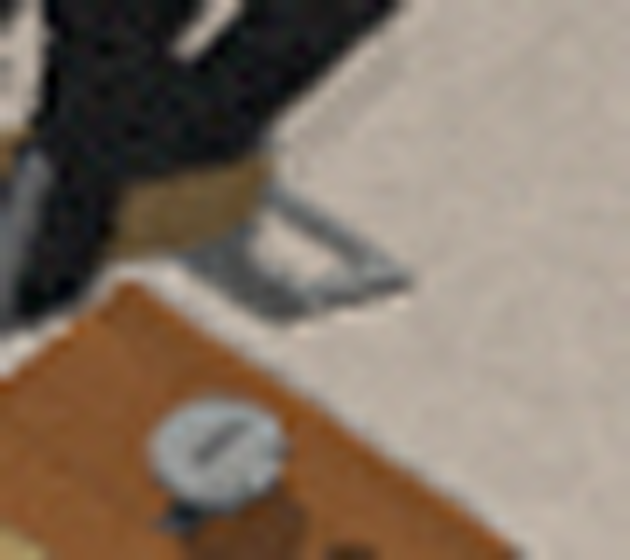

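Depth on the plate puts the eye's outer edge 111.5 mm behind the TCP along the bar, with the underside plane 31.5 mm below it. I'll descend behind the stud and feel for the shelf.

>>> {"fn": "jog_arm", "kwargs": {
  "increments": [
    {"dx": 0,"dy": -0.012,"dz": -0.15,"ax": 0,"ay": 0,"az": 0,"gripper": -1},
    {"dx": 0,"dy": -0.012,"dz": -0.3,"ax": 0,"ay": 0,"az": 0,"gripper": -1},
    {"dx": 0,"dy": -0.012,"dz": -0.4,"ax": 0,"ay": 0,"az": 0,"gripper": -1},
    {"dx": 0,"dy": -0.012,"dz": -0.44,"ax": 0,"ay": 0,"az": 0,"gripper": -1},
    {"dx": 0,"dy": -0.012,"dz": -0.44,"ax": 0,"ay": 0,"az": 0,"gripper": -1},
    {"dx": 0,"dy": -0.012,"dz": -0.44,"ax": 0,"ay": 0,"az": 0,"gripper": -1}
  ]
}}

```text
time: 5.6
eef_pos: [0.5201, -0.1716, 0.1812]
tcp_rot: [0.001, 0.97, -0.0, 0.242]
contact_force: [0.1, 0.3, -2.1]
opening: 0.267
finger_force: 50.3
```

>>> {"fn": "jog_arm", "kwargs": {
  "increments": [
    {"dx": 0,"dy": 0,"dz": -0.008,"ax": 0,"ay": 0,"az": 0,"gripper": -1},
    {"dx": 0,"dy": 0,"dz": -0.016,"ax": 0,"ay": 0,"az": 0,"gripper": -1},
    {"dx": 0,"dy": 0,"dz": -0.016,"ax": 0,"ay": 0,"az": 0,"gripper": -1}
  ]
}}

```text
time: 5.9
eef_pos: [0.5197, -0.1718, 0.1788]
tcp_rot: [0.001, 0.97, 0.0, 0.242]
contact_force: [0.9, -0.5, -1.3]
opening: 0.274
finger_force: 50.3
```

>>> {"fn": "jog_arm", "kwargs": {
  "increments": [
    {"dx": 0,"dy": 0,"dz": -0.008,"ax": 0,"ay": 0,"az": 0,"gripper": -1},
    {"dx": 0,"dy": 0,"dz": -0.008,"ax": 0,"ay": 0,"az": 0,"gripper": -1}
  ]
}}

```text
time: 6.1
eef_pos: [0.5196, -0.1717, 0.1775]
tcp_rot: [0.001, 0.97, 0.0, 0.242]
contact_force: [0.1, 0.5, -2.2]
opening: 0.268
finger_force: 50.3
```

>>> {"fn": "jog_arm", "kwargs": {
  "increments": [
    {"dx": 0,"dy": 0,"dz": -0.008,"ax": 0,"ay": 0,"az": 0,"gripper": -1},
    {"dx": 0,"dy": 0,"dz": -0.008,"ax": 0,"ay": 0,"az": 0,"gripper": -1}
  ]
}}

```text
time: 6.3
eef_pos: [0.5196, -0.1716, 0.1764]
tcp_rot: [0.001, 0.97, 0.0, 0.242]
contact_force: [0.1, 0.9, -1.6]
opening: 0.269
finger_force: 50.3
```

>>> {"fn": "jog_arm", "kwargs": {
  "increments": [
    {"dx": 0,"dy": 0,"dz": -0.008,"ax": 0,"ay": 0,"az": 0,"gripper": -1},
    {"dx": 0,"dy": 0,"dz": -0.008,"ax": 0,"ay": 0,"az": 0,"gripper": -1}
  ]
}}

```text
time: 6.5
eef_pos: [0.5196, -0.1716, 0.1754]
tcp_rot: [0.001, 0.97, 0.0, 0.242]
contact_force: [0.1, 0.3, -1.6]
opening: 0.268
finger_force: 50.3
```

>>> {"fn": "jog_arm", "kwargs": {
  "increments": [
    {"dx": 0,"dy": 0,"dz": -0.008,"ax": 0,"ay": 0,"az": 0,"gripper": -1},
    {"dx": 0,"dy": 0,"dz": -0.008,"ax": 0,"ay": 0,"az": 0,"gripper": -1}
  ]
}}

```text
time: 6.7
eef_pos: [0.5196, -0.1716, 0.1745]
tcp_rot: [0.001, 0.97, 0.0, 0.242]
contact_force: [0.0, 0.8, -2.2]
opening: 0.269
finger_force: 50.3
```

>>> {"fn": "jog_arm", "kwargs": {
  "increments": [
    {"dx": 0,"dy": 0,"dz": -0.008,"ax": 0,"ay": 0,"az": 0,"gripper": -1},
    {"dx": 0,"dy": 0,"dz": -0.008,"ax": 0,"ay": 0,"az": 0,"gripper": -1}
  ]
}}

```text
time: 6.9
eef_pos: [0.5198, -0.1717, 0.174]
tcp_rot: [0.001, 0.97, 0.0, 0.242]
contact_force: [0.9, 0.3, -0.2]
opening: 0.273
finger_force: 50.4
```

>>> {"fn": "jog_arm", "kwargs": {
  "increments": [
    {"dx": 0,"dy": 0,"dz": -0.008,"ax": 0,"ay": 0,"az": 0,"gripper": -1},
    {"dx": 0,"dy": 0,"dz": -0.008,"ax": 0,"ay": 0,"az": 0,"gripper": -1}
  ]
}}

```text
time: 7.1
eef_pos: [0.5201, -0.1718, 0.1735]
tcp_rot: [0.001, 0.97, 0.0, 0.242]
contact_force: [0.2, 0.5, 2.7]
opening: 0.27
finger_force: 50.7
```

>>> {"fn": "jog_arm", "kwargs": {
  "increments": [
    {"dx": 0,"dy": 0,"dz": 0.027,"ax": 0,"ay": 0,"az": 0,"gripper": -1},
    {"dx": 0,"dy": 0,"dz": 0.027,"ax": 0,"ay": 0,"az": 0,"gripper": -1},
    {"dx": 0.02,"dy": 0,"dz": 0.027,"ax": 0,"ay": 0,"az": 0,"gripper": -1},
    {"dx": 0.04,"dy": 0,"dz": 0.027,"ax": 0,"ay": 0,"az": 0,"gripper": -1},
    {"dx": 0.04,"dy": 0,"dz": 0.027,"ax": 0,"ay": 0,"az": 0,"gripper": -1}
  ]
}}

```text
time: 7.6
eef_pos: [0.5246, -0.1716, 0.1757]
tcp_rot: [0.001, 0.97, 0.0, 0.242]
contact_force: [1.1, -0.6, -1.2]
opening: 0.273
finger_force: 50.3
```

>>> {"fn": "jog_arm", "kwargs": {
  "increments": [
    {"dx": 0.012,"dy": 0,"dz": 0,"ax": 0,"ay": 0,"az": 0,"gripper": -1},
    {"dx": 0.024,"dy": 0,"dz": 0,"ax": 0,"ay": 0,"az": 0,"gripper": -1},
    {"dx": 0.024,"dy": 0,"dz": 0,"ax": 0,"ay": 0,"az": 0,"gripper": -1}
  ]
}}

```text
time: 7.9
eef_pos: [0.5275, -0.1716, 0.176]
tcp_rot: [0.001, 0.97, 0.0, 0.242]
contact_force: [-0.3, 0.1, -1.3]
opening: 0.266
finger_force: 50.3
```

>>> {"fn": "jog_arm", "kwargs": {
  "increments": [
    {"dx": 0.01,"dy": 0,"dz": 0,"ax": 0,"ay": 0,"az": 0,"gripper": -1},
    {"dx": 0.02,"dy": 0,"dz": 0,"ax": 0,"ay": 0,"az": 0,"gripper": -1},
    {"dx": 0.02,"dy": 0,"dz": 0,"ax": 0,"ay": 0,"az": 0,"gripper": -1}
  ]
}}

```text
time: 8.2
eef_pos: [0.5299, -0.1717, 0.1761]
tcp_rot: [0.001, 0.97, 0.0, 0.242]
contact_force: [0.5, -1.0, -2.4]
opening: 0.272
finger_force: 50.3
```

>>> {"fn": "jog_arm", "kwargs": {
  "increments": [
    {"dx": 0.01,"dy": 0,"dz": 0,"ax": 0,"ay": 0,"az": 0,"gripper": -1},
    {"dx": 0.01,"dy": 0,"dz": 0,"ax": 0,"ay": 0,"az": 0,"gripper": -1}
  ]
}}

```text
time: 8.4
eef_pos: [0.531, -0.1717, 0.176]
tcp_rot: [0.001, 0.97, 0.0, 0.242]
contact_force: [-0.2, 0.1, -2.0]
opening: 0.267
finger_force: 50.3
```

>>> {"fn": "jog_arm", "kwargs": {
  "increments": [
    {"dx": 0.01,"dy": 0,"dz": 0,"ax": 0,"ay": 0,"az": 0,"gripper": -1},
    {"dx": 0.01,"dy": 0,"dz": 0,"ax": 0,"ay": 0,"az": 0,"gripper": -1}
  ]
}}

```text
time: 8.6
eef_pos: [0.5323, -0.1717, 0.176]
tcp_rot: [0.001, 0.97, 0.0, 0.242]
contact_force: [-0.5, -0.1, -2.4]
opening: 0.267
finger_force: 50.3
```

>>> {"fn": "jog_arm", "kwargs": {
  "increments": [
    {"dx": 0.01,"dy": 0,"dz": 0,"ax": 0,"ay": 0,"az": 0,"gripper": -1},
    {"dx": 0.01,"dy": 0,"dz": 0,"ax": 0,"ay": 0,"az": 0,"gripper": -1}
  ]
}}

```text
time: 8.8
eef_pos: [0.5335, -0.1717, 0.176]
tcp_rot: [0.001, 0.97, 0.0, 0.242]
contact_force: [-0.2, 0.1, -1.3]
opening: 0.27
finger_force: 50.3
```

>>> {"fn": "jog_arm", "kwargs": {
  "increments": [
    {"dx": 0.01,"dy": 0,"dz": 0,"ax": 0,"ay": 0,"az": 0,"gripper": -1},
    {"dx": 0.01,"dy": 0,"dz": 0,"ax": 0,"ay": 0,"az": 0,"gripper": -1}
  ]
}}

```text
time: 9.0
eef_pos: [0.5346, -0.1716, 0.176]
tcp_rot: [0.001, 0.97, 0.0, 0.242]
contact_force: [0.3, 0.7, -1.4]
opening: 0.271
finger_force: 50.3
```

>>> {"fn": "jog_arm", "kwargs": {
  "increments": [
    {"dx": 0.01,"dy": 0,"dz": 0,"ax": 0,"ay": 0,"az": 0,"gripper": -1},
    {"dx": 0.01,"dy": 0,"dz": 0,"ax": 0,"ay": 0,"az": 0,"gripper": -1}
  ]
}}

```text
time: 9.2
eef_pos: [0.5355, -0.1715, 0.1757]
tcp_rot: [0.001, 0.97, 0.0, 0.241]
contact_force: [-2.0, -0.4, -1.6]
opening: 0.269
finger_force: 50.4
```

>>> {"fn": "jog_arm", "kwargs": {
  "increments": [
    {"dx": 0.006,"dy": 0,"dz": 0,"ax": 0,"ay": 0,"az": 0,"gripper": -1},
    {"dx": 0.006,"dy": 0,"dz": 0,"ax": 0,"ay": 0,"az": 0,"gripper": -1}
  ]
}}

```text
time: 9.4
eef_pos: [0.536, -0.1715, 0.1755]
tcp_rot: [0.0, 0.971, 0.0, 0.241]
contact_force: [-3.3, -0.4, -2.0]
opening: 0.267
finger_force: 50.5
```

Stud contact is felt at TCP x ≈ 0.535, at 2–3 N. Next I'll level the bar about that contact in stages.

>>> {"fn": "jog_arm", "kwargs": {
  "increments": [
    {"dx": 0.024,"dy": 0,"dz": -0.03,"ax": 0,"ay": 0.033,"az": 0,"gripper": -1},
    {"dx": 0.055,"dy": 0,"dz": -0.065,"ax": 0,"ay": 0.066,"az": 0,"gripper": -1},
    {"dx": 0.055,"dy": 0,"dz": -0.065,"ax": 0,"ay": 0.066,"az": 0,"gripper": -1}
  ]
}}

```text
time: 9.7
eef_pos: [0.5433, -0.1714, 0.1677]
tcp_rot: [0.0, 0.982, 0.001, 0.19]
contact_force: [-1.6, 0.1, -0.4]
opening: 0.269
finger_force: 50.4
```

>>> {"fn": "jog_arm", "kwargs": {
  "increments": [
    {"dx": 0.028,"dy": 0,"dz": -0.037,"ax": 0,"ay": 0.033,"az": 0,"gripper": -1},
    {"dx": 0.028,"dy": 0,"dz": -0.037,"ax": 0,"ay": 0.033,"az": 0,"gripper": -1}
  ]
}}

```text
time: 9.9
eef_pos: [0.5465, -0.1714, 0.1633]
tcp_rot: [0.0, 0.986, 0.001, 0.165]
contact_force: [-1.9, -0.2, -1.1]
opening: 0.268
finger_force: 50.4
```

>>> {"fn": "jog_arm", "kwargs": {
  "increments": [
    {"dx": 0.026,"dy": 0,"dz": -0.039,"ax": 0,"ay": 0.033,"az": 0,"gripper": -1},
    {"dx": 0.026,"dy": 0,"dz": -0.039,"ax": 0,"ay": 0.033,"az": 0,"gripper": -1}
  ]
}}

```text
time: 10.1
eef_pos: [0.5495, -0.1715, 0.1587]
tcp_rot: [0.0, 0.99, 0.0, 0.14]
contact_force: [-2.5, -0.7, -1.6]
opening: 0.269
finger_force: 50.4
```

>>> {"fn": "jog_arm", "kwargs": {
  "increments": [
    {"dx": 0.022,"dy": 0,"dz": -0.045,"ax": 0,"ay": 0.034,"az": 0,"gripper": -1},
    {"dx": 0.044,"dy": 0,"dz": -0.09,"ax": 0,"ay": 0.068,"az": 0,"gripper": -1},
    {"dx": 0.044,"dy": 0,"dz": -0.09,"ax": 0,"ay": 0.068,"az": 0,"gripper": -1}
  ]
}}

```text
time: 10.4
eef_pos: [0.5549, -0.1714, 0.1478]
tcp_rot: [0.0, 0.996, 0.001, 0.087]
contact_force: [-1.3, -0.5, -2.0]
opening: 0.272
finger_force: 50.2
```

>>> {"fn": "jog_arm", "kwargs": {
  "increments": [
    {"dx": 0.016,"dy": 0,"dz": -0.042,"ax": 0,"ay": 0.028,"az": 0,"gripper": -1},
    {"dx": 0.032,"dy": 0,"dz": -0.084,"ax": 0,"ay": 0.056,"az": 0,"gripper": -1},
    {"dx": 0.032,"dy": 0,"dz": -0.084,"ax": 0,"ay": 0.056,"az": 0,"gripper": -1}
  ]
}}

```text
time: 10.7
eef_pos: [0.5587, -0.1714, 0.1379]
tcp_rot: [0.001, 0.999, 0.001, 0.044]
contact_force: [-1.6, 0.8, -0.9]
opening: 0.266
finger_force: 50.3
```

```bash
python3 look.py 4
```

```text
10.7 [ 0.5587 -0.1714  0.1379] [-1.55  0.82 -0.89] [ 0.036  0.45  -0.003] 0.26631772451551616 50.31831622123718
[[-0.996  0.001  0.088]
 [ 0.001  1.     0.001]
 [-0.088  0.001 -0.996]]
scene crop origin 185 123
top crop origin 289 155
```

View pics/l4.png

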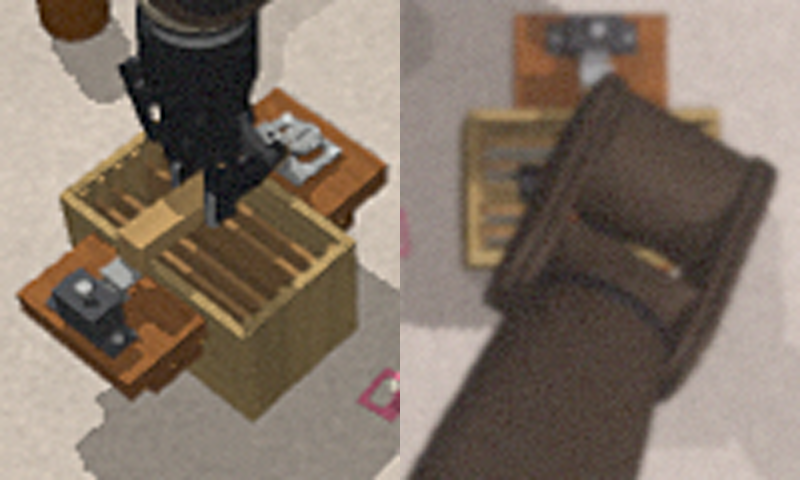

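The picture shows the eye round the stud under its head, at crop (305,145), and the toe over the bolt and in line with it, at (118,272). Now I'll press the toe down in small steps.

>>> {"fn": "jog_arm", "kwargs": {
  "increments": [
    {"dx": 0.006,"dy": 0,"dz": -0.024,"ax": 0,"ay": 0.014,"az": 0,"gripper": -1},
    {"dx": 0.012,"dy": 0,"dz": -0.047,"ax": 0,"ay": 0.028,"az": 0,"gripper": -1},
    {"dx": 0.012,"dy": 0,"dz": -0.047,"ax": 0,"ay": 0.028,"az": 0,"gripper": -1}
  ]
}}

```text
time: 11.1
eef_pos: [0.5603, -0.1719, 0.1327]
tcp_rot: [0.001, 1.0, -0.0, 0.021]
contact_force: [-2.9, -1.3, 0.2]
opening: 0.275
finger_force: 50.5
```

>>> {"fn": "jog_arm", "kwargs": {
  "increments": [
    {"dx": 0.006,"dy": 0,"dz": -0.022,"ax": 0,"ay": 0.014,"az": 0,"gripper": -1},
    {"dx": 0.006,"dy": 0,"dz": -0.022,"ax": 0,"ay": 0.014,"az": 0,"gripper": -1}
  ]
}}

```text
time: 11.3
eef_pos: [0.561, -0.1717, 0.1295]
tcp_rot: [0.001, 1.0, -0.0, 0.01]
contact_force: [-1.9, -1.1, -2.0]
opening: 0.274
finger_force: 50.3
```

>>> {"fn": "jog_arm", "kwargs": {
  "increments": [
    {"dx": 0.003,"dy": 0,"dz": -0.014,"ax": 0,"ay": 0.007,"az": 0,"gripper": -1},
    {"dx": 0.003,"dy": 0,"dz": -0.014,"ax": 0,"ay": 0.007,"az": 0,"gripper": -1}
  ]
}}

```text
time: 11.5
eef_pos: [0.5613, -0.1715, 0.1277]
tcp_rot: [0.001, 1.0, 0.0, 0.005]
contact_force: [-1.4, -0.1, -1.3]
opening: 0.273
finger_force: 50.3
```

>>> {"fn": "jog_arm", "kwargs": {
  "increments": [
    {"dx": 0.002,"dy": 0,"dz": -0.012,"ax": 0,"ay": 0.006,"az": 0,"gripper": -1},
    {"dx": 0.002,"dy": 0,"dz": -0.012,"ax": 0,"ay": 0.006,"az": 0,"gripper": -1}
  ]
}}

```text
time: 11.7
eef_pos: [0.5616, -0.1716, 0.1269]
tcp_rot: [0.001, 1.0, 0.0, -0.0]
contact_force: [-0.9, -0.2, -1.0]
opening: 0.268
finger_force: 50.5
```

>>> {"fn": "jog_arm", "kwargs": {
  "increments": [
    {"dx": 0,"dy": 0,"dz": -0.007,"ax": 0,"ay": 0.003,"az": 0,"gripper": -1},
    {"dx": 0,"dy": 0,"dz": -0.007,"ax": 0,"ay": 0.003,"az": 0,"gripper": -1}
  ]
}}

```text
time: 11.9
eef_pos: [0.5617, -0.1716, 0.1268]
tcp_rot: [0.001, 1.0, -0.0, -0.002]
contact_force: [-4.0, 2.1, 3.7]
opening: 0.274
finger_force: 51.1
```

>>> {"fn": "jog_arm", "kwargs": {
  "increments": [
    {"dx": 0,"dy": 0,"dz": -0.006,"ax": 0,"ay": 0.003,"az": 0,"gripper": -1},
    {"dx": 0,"dy": 0,"dz": -0.006,"ax": 0,"ay": 0.003,"az": 0,"gripper": -1}
  ]
}}

```text
time: 12.1
eef_pos: [0.5618, -0.1716, 0.1268]
tcp_rot: [0.001, 1.0, -0.0, -0.004]
contact_force: [-4.8, 2.4, 8.1]
opening: 0.272
finger_force: 51.5
```

>>> {"fn": "jog_arm", "kwargs": {
  "increments": [
    {"dx": -0.004,"dy": 0,"dz": 0.006,"ax": 0,"ay": 0,"az": 0,"gripper": -1},
    {"dx": -0.004,"dy": 0,"dz": 0.006,"ax": 0,"ay": 0,"az": 0,"gripper": -1}
  ]
}}

```text
time: 12.3
eef_pos: [0.5617, -0.1717, 0.1268]
tcp_rot: [0.001, 1.0, -0.0, -0.003]
contact_force: [-1.2, 2.1, 4.7]
opening: 0.271
finger_force: 51.1
```

```bash
python3 look.py 5
python3 - <<'E'
from h import *
c=load("scene5.npz");t=load("top5.npz")
a=cv2.resize(c["frame"][175:225,185:260],None,fx=10,fy=10,interpolation=2)[:,:]
b=cv2.resize(np.clip(t["frame"][150:200,310:360]*1.7,0,255).astype(np.uint8),None,fx=5,fy=10,interpolation=2)
cv2.imwrite("pics/z5.png",cv2.resize(np.hstack([a[:,:540],b]),(790,500)))
E
```

```text
12.3 [ 0.5617 -0.1717  0.1268] [-1.25  2.08  4.67] [ 0.329 -0.134  0.185] 0.27147113945917806 51.080859303474426
[[-1.     0.001 -0.007]
 [ 0.001  1.    -0.   ]
 [ 0.007 -0.    -1.   ]]
scene crop origin 184 126
top crop origin 288 155
```

View pics/z5.png

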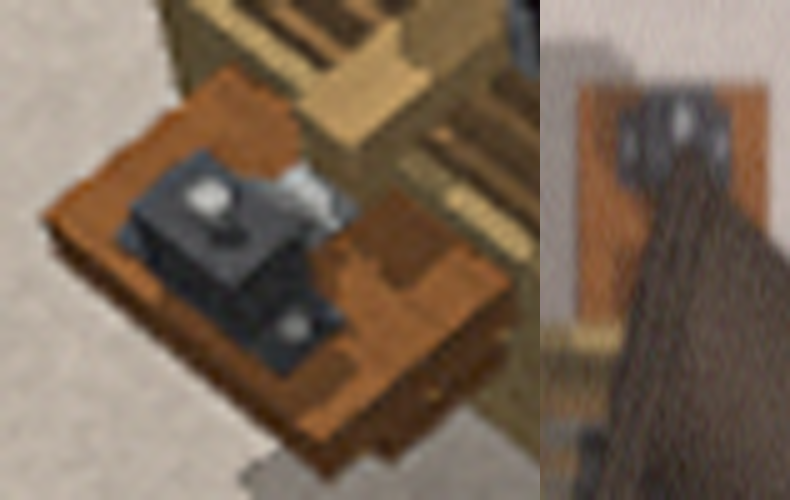

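The bolt (290,180 in the crop) reaches out over the toe (330,210). I'll check heights by depth before letting go.

Run:
```python
from h import *
for k in(4,5):
    c=load(f"scene{k}.npz");P=cloud(c);X,Y,Z=P[...,0],P[...,1],P[...,2]
    m=(abs(Y+.169)<.009)&(Z>.09)
    for x in np.arange(.595,.69,.005):
        q=m&(abs(X-x)<.0025);print(k,round(x,3),q.sum(),np.median(Z[q]).round(4) if q.any() else "",end=" | ")
    q=(abs(X-.645)<.02)&(abs(abs(Y+.168)-.035)<.012)&(Z>.08);print("shelf",np.median(Z[q]))
```

```text
4 0.595 9 0.1379 | 4 0.6 7 0.1402 | 4 0.605 12 0.1391 | 4 0.61 12 0.139 | 4 0.615 16 0.1311 | 4 0.62 19 0.1409 | 4 0.625 24 0.1364 | 4 0.63 32 0.1167 | 4 0.635 16 0.1145 | 4 0.64 14 0.1156 | 4 0.645 16 0.1151 | 4 0.65 5 0.1152 | 4 0.655 5 0.1232 | 4 0.66 10 0.1249 | 4 0.665 10 0.1299 | 4 0.67 16 0.1281 | 4 0.675 12 0.1251 | 4 0.68 34 0.1121 | 4 0.685 15 0.094 | shelf 0.09545504313339093
5 0.595 60 0.2806 | 5 0.6 91 0.2607 | 5 0.605 24 0.2392 | 5 0.61 10 0.123 | 5 0.615 15 0.1248 | 5 0.62 12 0.125 | 5 0.625 12 0.1246 | 5 0.63 34 0.1114 | 5 0.635 11 0.0975 | 5 0.64 6 0.1018 | 5 0.645 5 0.1101 | 5 0.65 6 0.1143 | 5 0.655 7 0.1232 | 5 0.66 9 0.1248 | 5 0.665 9 0.1324 | 5 0.67 14 0.1293 | 5 0.675 14 0.1252 | 5 0.68 32 0.1112 | 5 0.685 11 0.0943 | shelf 0.09492713110005357
```

Latched: the slat top is at 0.125 m, the toe lies flat on the shelf, and the bevel is sprung back over it. Letting go and rising.

>>> {"fn": "jog_arm", "kwargs": {
  "increments": [
    {"dx": 0,"dy": 0,"dz": 0.004,"ax": 0,"ay": 0,"az": 0,"gripper": -0.2},
    {"dx": 0,"dy": 0,"dz": 0.004,"ax": 0,"ay": 0,"az": 0,"gripper": 0},
    {"dx": 0,"dy": 0,"dz": 0.004,"ax": 0,"ay": 0,"az": 0,"gripper": 0.2},
    {"dx": 0,"dy": 0,"dz": 0.004,"ax": 0,"ay": 0,"az": 0,"gripper": 0.2},
    {"dx": 0,"dy": 0,"dz": 0.004,"ax": 0,"ay": 0,"az": 0,"gripper": 0.2}
  ]
}}

```text
time: 12.9
eef_pos: [0.5608, -0.1717, 0.1261]
tcp_rot: [0.001, 1.0, 0.0, -0.005]
contact_force: [-0.4, 0.1, 0.3]
opening: 0.6
finger_force: 0.0
```

>>> {"fn": "jog_arm", "kwargs": {
  "increments": [
    {"dx": 0,"dy": 0,"dz": 0.1,"ax": 0,"ay": 0,"az": 0,"gripper": 0.2},
    {"dx": 0,"dy": 0,"dz": 0.3,"ax": 0,"ay": 0,"az": 0,"gripper": 0.2},
    {"dx": 0,"dy": 0,"dz": 0.6,"ax": 0,"ay": 0,"az": 0,"gripper": 0.2},
    {"dx": 0,"dy": 0,"dz": 1,"ax": 0,"ay": 0,"az": 0,"gripper": 0.2},
    {"dx": 0,"dy": 0,"dz": 1,"ax": 0,"ay": 0,"az": 0,"gripper": 0.2}
  ]
}}

```text
time: 13.4
eef_pos: [0.5646, -0.1734, 0.2564]
tcp_rot: [0.001, 1.0, -0.004, 0.003]
contact_force: [1.2, -0.8, 0.4]
opening: 0.599
finger_force: 0.0
```

>>> {"fn": "jog_arm", "kwargs": {
  "increments": [
    {"dx": -0.6,"dy": 0.9,"dz": 0.3,"ax": 0,"ay": 0,"az": 0,"gripper": 0.2},
    {"dx": -0.6,"dy": 0.9,"dz": 0.3,"ax": 0,"ay": 0,"az": 0,"gripper": 0.2},
    {"dx": -0.6,"dy": 0.9,"dz": 0.3,"ax": 0,"ay": 0,"az": 0,"gripper": 0.2},
    {"dx": -0.6,"dy": 0.9,"dz": 0.3,"ax": 0,"ay": 0,"az": 0,"gripper": 0.2}
  ]
}}

```text
time: 13.8
eef_pos: [0.4879, -0.0611, 0.2848]
tcp_rot: [-0.001, 1.0, -0.0, -0.003]
contact_force: [0.7, -0.3, 0.2]
opening: 0.597
finger_force: 0.0
```

Run:
```python
from plant import imaging
from h import *
C={n:imaging.read_camera(n) for n in("scene","top")}
for n,c in C.items():
    P=cloud(c);X,Y,Z=P[...,0],P[...,1],P[...,2];m=(abs(Y+.169)<.009)&(Z>.09)
    print(n,[(round(x,3),np.median(Z[m&(abs(X-x)<.0025)]).round(4)) for x in np.arange(.45,.69,.01) if (m&(abs(X-x)<.0025)).any()])
a=cv2.resize(C["scene"]["frame"][130:230,180:290],None,fx=4,fy=5);b=cv2.resize(np.clip(C["top"]["frame"][150:250,300:375]*1.7,0,255).astype(np.uint8),None,fx=4.5,fy=5)
cv2.imwrite("pics/f6.png",np.hstack([a,b]))
```

```text
scene [(np.float64(0.45), np.float64(0.0952)), (np.float64(0.46), np.float64(0.1081)), (np.float64(0.47), np.float64(0.1077)), (np.float64(0.48), np.float64(0.0962)), (np.float64(0.49), np.float64(0.1245)), (np.float64(0.5), np.float64(0.1257)), (np.float64(0.51), np.float64(0.1255)), (np.float64(0.52), np.float64(0.1256)), (np.float64(0.53), np.float64(0.1251)), (np.float64(0.54), np.float64(0.1243)), (np.float64(0.55), np.float64(0.1246)), (np.float64(0.56), np.float64(0.1253)), (np.float64(0.57), np.float64(0.124)), (np.float64(0.58), np.float64(0.1241)), (np.float64(0.59), np.float64(0.1239)), (np.float64(0.6), np.float64(0.1245)), (np.float64(0.61), np.float64(0.1253)), (np.float64(0.62), np.float64(0.1245)), (np.float64(0.63), np.float64(0.1114)), (np.float64(0.64), np.float64(0.1012)), (np.float64(0.65), np.float64(0.1146)), (np.float64(0.66), np.float64(0.1248)), (np.float64(0.67), np.float64(0.1281)), (np.float64(0.68), np.float64(0.1159))]
top [(np.float64(0.45), np.float64(0.0955)), (np.float64(0.46), np.float64(0.1084)), (np.float64(0.47), np.float64(0.108)), (np.float64(0.48), np.float64(0.0979)), (np.float64(0.49), np.float64(0.1249)), (np.float64(0.5), np.float64(0.1247)), (np.float64(0.51), np.float64(0.1276)), (np.float64(0.55), np.float64(0.1259)), (np.float64(0.56), np.float64(0.1253)), (np.float64(0.57), np.float64(0.125)), (np.float64(0.58), np.float64(0.1249)), (np.float64(0.59), np.float64(0.1236)), (np.float64(0.6), np.float64(0.1254)), (np.float64(0.61), np.float64(0.1252)), (np.float64(0.62), np.float64(0.1247)), (np.float64(0.63), np.float64(0.1216)), (np.float64(0.64), np.float64(0.1026)), (np.float64(0.65), np.float64(0.1158)), (np.float64(0.66), np.float64(0.1255)), (np.float64(0.67), np.float64(0.1282)), (np.float64(0.68), np.float64(0.1259))]
```

View pics/f6.png

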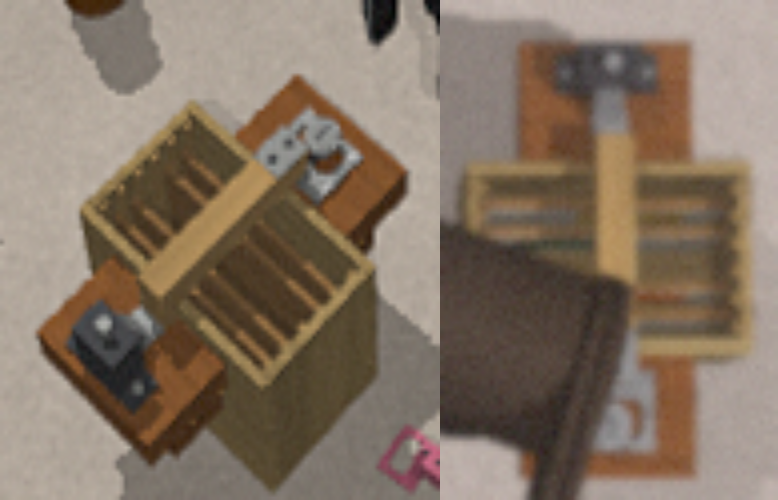

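The bar lies level across the carrier, with the eye under the stud head (crop 320,155) and the toe under the bolt (150,320). The gripper is clear of everything.

```bash
python3 -c "
from plant import job;print(job.sign_off())"
```

```text
the job is handed in; nothing more can be done
None
```

The keeper bar is hooked round the stud, level, latched at the toe and let go, and the job is handed in after about 14 s of robot time; the sign-off returned no verdict.

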